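Load the sun-printing easel, tilt it to the sun mark and hold it

TASK

We are ready to expose the fern bookmark to the low sun: lift the small top frame off the pile of printing frames and lay it flat, glass up, on the easel's cork board, its length running up the slope and one short end by the ledge at the hinge, setting it down, not dropping it. Then take the board by its wooden knob, swing it up until its brass pointer is at the red clip on the quadrant, and finish while still holding it there so that I can tighten the clamp: let go and it falls shut. Leave the red clip, the other frames and everything else on the table where they are.

Things in the scene. Friction and masses are not known exactly. Their poses are not given: they have to be found in the camera images.
- frame: The small glazed printing frame on top of the pile: pale wood, yellow print with a brown fern under the glass. A solid slab 140 long (its x), 56 wide (its y), 24 thick (its z), 0.16 to 0.28 kg; origin at the centre of its underside, z up out of the glass. Loose; grip it across the 56 mm width.
- frame_mid: The middle frame of the pile, brown wood, 165 x 105 x 24 mm, loose; origin at the centre of its underside. The small frame lies on it, not quite square to it. Stays where it is.
- frame_big: The bottom frame of the pile, dark wood, 190 x 140 x 24 mm, loose; origin at the centre of its underside. Stays where it is.
- easel: The tilting easel, fixed to the table: a plywood base 225 (x) by 270 (y) mm carrying a hinged board. Origin at table level under the middle of the easel; its x points from the knob side towards the hinge side, its y towards the steel quadrant, a slotted arc that stands on edge 150 mm to the +y side of the middle, about 190 mm high.
- hinge (a point): Middle of the hinge axis of the easel's board, 50 mm above the table, 110 mm to the easel's +x side of its origin; the axis runs along the easel's y.
- board (a joint): Angle of the easel's board, rad: 0 = lying flat on the base (as at the start), growing as the knob edge is swung up about the hinge, stop at 1.1. Swings freely; falls back to 0 when let go. The board is plywood with a cork face, 240 wide (y), 200 from hinge to free edge, 0.4 to 0.7 kg; flat, its cork face is 56 mm above the table (6 mm above the hinge axis). Along the hinge edge runs a wooden ledge standing 16 mm above the cork; its inner face is 14 mm from the hinge axis.
- board_knob (a point): Centre of the dark wooden ball knob, 30 mm in diameter, on a 12 mm brass stem in the middle of the board's free edge: 245 mm from the hinge axis and 45 mm beyond the edge, 50 mm above the table while the board is flat. It swings with the board, and its axes are the board's: x from the knob to the hinge along the board, y along the hinge, z out of the cork.
- clip (a joint): Angle at which the red clip is set on the quadrant, rad, in the same measure as board: the brass pointer is at the clip when board equals clip. Differs from start to start (0.45 to 0.80). Friction-held; stays where it is.
- clip_mark (a point): Middle of the red clip, 16 mm along the arc, on the outer rim of the quadrant, 171 mm from the hinge axis; its x axis points from the clip straight to the hinge axis, so it is parallel to board_knob's x when the board is at the mark. The brass pointer is on the board's +y side, 150 mm from the hinge axis at the black clamp knob.
- spray: Amber spray bottle with a white head, 64 mm in diameter, 170 high, standing at the right; origin under its middle. Leave alone.
- stone: Grey river stone used as a weight, 84 mm across, 36 high; origin under its middle. Leave alone.
- brush: Flat brush, about 200 mm long, lying on the table at the left; origin at its underside. Leave alone.
- jar: Blue ceramic beaker, 80 mm across, 100 high, at the right; origin under its middle. Leave alone.
- bowl: White ceramic bowl, 100 mm across, 45 high, near the robot; origin under its middle. Leave alone.

How it is judged:
By the outcome, as a careful person would: the job done as asked, in the order asked, and still so for the second after the job is handed in, while the arm keeps its last pose, push and grip.
It also fails if it takes over 58 s, if anything falls off the work surface, if the arm or the gripper's body presses on something with over 40 N, if the wrist force passes 120 N, or if a joint passes its speed limit or range.

ROBOT

A 7-joint arm with a two-finger parallel gripper is mounted at the origin on the work surface. World frame = base frame: x ahead of the robot, y to its left, z up, the work surface at z = 0. Lengths are in m, angles in rad, forces in N, time in s.
With the tool pointing down it reaches from about 0.425 to 1.025 m from the base axis. Payload 9.4 kg.
Tool frame: the origin (TCP) lies between the finger pads; the fingertips stand manip.tip_extent ahead of it and the grasp point (between the pads) lies 8 mm behind it (manip.tip_extent is the distance from the TCP to the fingertips, in m); z points along the fingers, y is the direction in which the jaws open and shut (so a half turn about z gives the same grasp; the last joint's range is limited). The gripper opens to 85 mm and grips with 20 to 120 N. Pads are 22 mm wide; open, the fingers measure 114 mm over their backs; the gripper's body (76 mm by 85 mm) begins 54 mm behind the grasp point. The pads swing forward as they close: fully open they stand 13 mm farther back than shut.
Start: joints at [1.074, 0.599, -0.003, 1.599, 0.002, 0.943, -0.08], TCP at [0.295, -0.662, 0.203] pointing down, gripper open.
Joint ranges: [-2.57, 2.57], [-0.35, 1.97], [-1.29, 1.29], [0.11, 2.56], [-1.05, 4.19], [0.11, 1.86], [-2.63, 2.63]. Speed limits (rad/s): [2.22, 2.22, 3.01, 3.01, 3.14, 3.14, 3.14].

INTERFACE

Orientations are given as a 3x3 rotation matrix whose columns are the frame's x, y, z axes.
In Python, from rig import manip, viewer, workorder gives the robot as it stands. The module is installed in compiled form; this text tells all that it offers.
- The arm moves only by the tool apply_moves, never from a script. Its argument "rows" is one flat list of numbers, 7 for each row, row after row: the opening in per cent of the stroke, from 0 (shut) to 100 (fully open), then the shift along the world's x, y, z in m, then the turn, a rotation vector about the world's x, y, z in degrees. In form: [fingers, tx, ty, tz, rx, ry, rz, fingers, tx, ty, tz, rx, ry, rz, ...]. A call has 1 to 10 rows; each row is the pose to reach, as a shift and turn from the pose measured when the call began; what a row does not reach only later rows make up. A row lasts 1/12 s, in which the tool goes at most 41.7 mm and 7.16 degrees, less where a joint would pass 70% of its speed; a pose out of reach is approached as far as the arm can. A call with a gripper value outside its range is refused whole. The fingers move at their own pace and stop on an object; "squeeze" is the grip in N (left out, the last holds). Time passes only in rows, so rows that repeat a pose let the fingers close. It gives the time, the measured TCP pose, the force and the opening at its end, in the units of the state.
- manip.get_obs(): the state, without advancing time (a new reading comes with each control period).
- viewer.read_camera(name): name is "scene" or "side" or "wrist"; returns a dict with "color" (420x560x3 uint8, red, green, blue), "vfov" (degrees; the focal length in pixels is half the picture's height over the tangent of half this angle, whatever the lens; pixels are square), "cx", "cy" (the principal point, pixels), "world_to_cam" (4x4, takes a point from world to camera coordinates); the wrist camera has in their place "hand_eye" (4x4, takes a point from camera to tool coordinates, whose origin is the TCP and whose axes are the flange's). Camera axes: x right, y down, z forward; pixel columns grow to the right and rows downward; lengths in m; the calibration is good to about 2 mm. A picture is of the moment at which its call begins: read the wrist's pose just before it. There is no depth.
- workorder.sign_off(): hands the job in, once; it reports no verdict.
The state is a dict: "time_s": time; "joint_positions": joint angles; "joint_velocities": joint speeds; "joint_efforts": joint torques, N m; "ee_pos": TCP position; "tcp_rot": TCP orientation; "ft_force": force on the tool from outside, world axes, zero at the start; "wrist_torque": the same for the moment, N m; "opening": finger opening in m.
Only numpy, scipy, OpenCV 4.12 (cv2) and the standard library are available. Lean on these libraries where they do the work, as an engineer would, in place of code of your own. Each camera call takes 0.05 s, during which the arm holds its last target. There are 200 camera calls.

## Working session

There is one attempt and no reset: what is moved stays moved. The work goes in short steps, Python scripts to look and compute and a tool call to move; the robot and the scene stay as the last step left them, time stands still between calls to the robot, and variables do not carry over. Pictures are saved under pics/ and viewed, about 8 in all and at most 12, crops included, and the job is handed in when it is done.

Besides the shell and the picture viewer there is one more tool, called by a JSON object that holds its "name" and its "arguments". apply_moves: Moves the arm, as the interface text tells. Its arguments: {"type":"object","properties":{"rows":{"type":"array"},"squeeze":{"type":"number"}},"required":["rows"]}

```bash
mkdir -p pics; ls
python3 - <<'E'
from rig import manip, viewer
import cv2, json, numpy as np
o=manip.get_obs(); print({k:np.round(v,3).tolist() for k,v in o.items()}, manip.tip_extent)
for n in ("scene","side"):
    c=viewer.read_camera(n); cv2.imwrite(f"pics/{n}0.png",c["color"][:,:,::-1])
    print(n,c["vfov"],c["cx"],c["cy"],np.round(c["world_to_cam"],4).tolist())
E
```

```text
pics
{'time_s': 0.0, 'joint_positions': [1.074, 0.6, -0.003, 1.6, 0.002, 0.943, -0.08], 'joint_velocities': [0.0, 0.0, -0.0, -0.001, 0.0, 0.001, 0.002], 'joint_efforts': [-0.0, -77.646, 1.565, -25.801, 0.012, 0.009, -0.0], 'ee_pos': [0.295, -0.662, 0.202], 'tcp_rot': [[0.913, 0.408, -0.001], [0.408, -0.913, 0.001], [-0.0, -0.002, -1.0]], 'ft_force': [0.819, -0.368, -0.291], 'wrist_torque': [0.018, -0.034, -0.014], 'opening': 0.085} 0.011
scene 48.98656845072176 284.52262505887967 208.0457927787597 [[-0.1291, 0.9916, -0.0011, 0.0436], [0.8608, 0.1116, -0.4965, -0.4528], [-0.4922, -0.065, -0.868, 1.8714], [0.0, 0.0, 0.0, 1.0]]
side 51.11791985038111 276.80616518525994 213.54647236621244 [[-0.9661, -0.2575, -0.0203, 0.5472], [-0.122, 0.5244, -0.8427, 0.1207], [0.2276, -0.8116, -0.538, 1.5868], [0.0, 0.0, 0.0, 1.0]]
```

View pics/scene0.png

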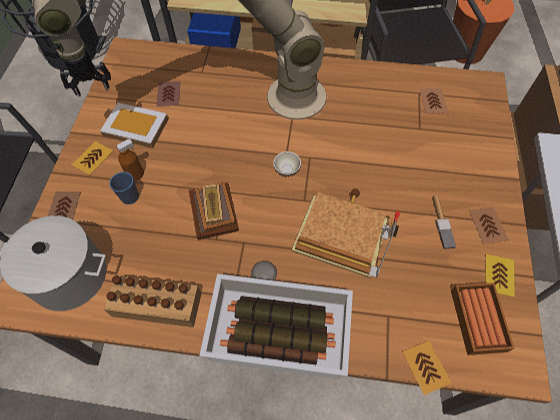

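View pics/side0.png

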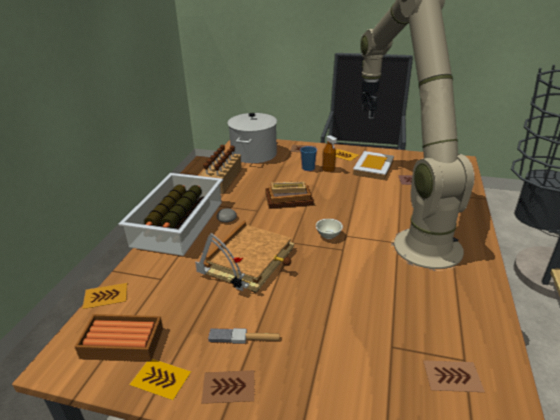

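Scene view: the pile is at about (213,209), the knob at (354,194), and the easel at about (342,232) with the quadrant on its right and the red clip near (396,215). Side view: the pile is at (290,193) and the easel at (250,255). I'll enlarge both.

Run:
```python
import cv2
a=cv2.imread('pics/scene0.png');b=cv2.imread('pics/side0.png')
def crop(im,x,y,w,h,s,out):
    cv2.imwrite(out,cv2.resize(im[y:y+h,x:x+w],None,fx=s,fy=s,interpolation=cv2.INTER_CUBIC))
crop(a,180,170,228,114,3.5,'pics/c1.png')
crop(b,190,170,150,120,5,'pics/c2.png')
```

```text
(no output)
```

View pics/c1.png

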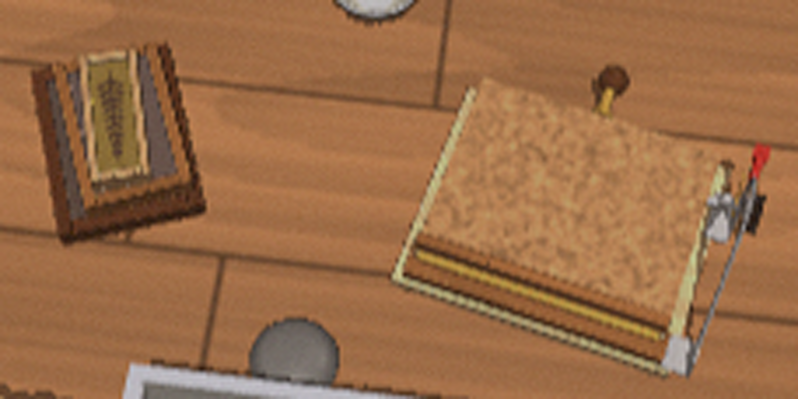

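View pics/c2.png

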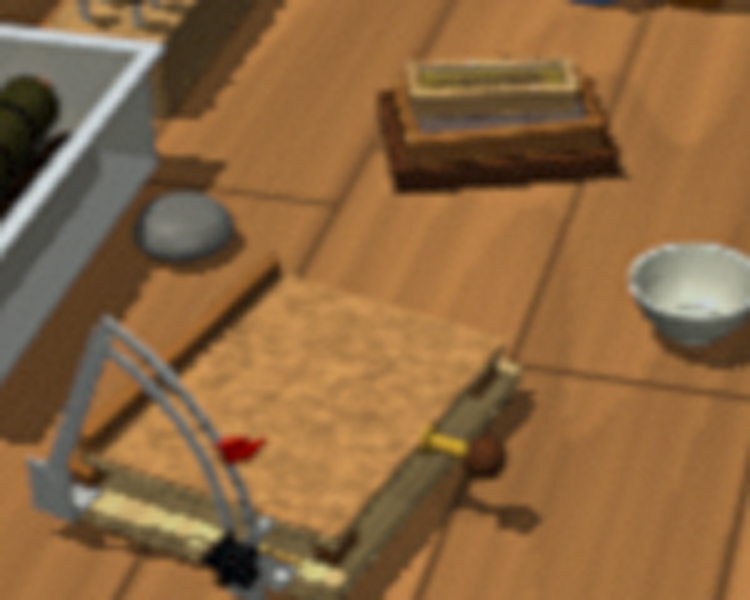

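```bash
cat > h.py <<'E'
import numpy as np, cv2
from scipy.optimize import least_squares
SC=np.array([[-0.1291,0.9916,-0.0011,0.0436],[0.8608,0.1116,-0.4965,-0.4528],[-0.4922,-0.065,-0.868,1.8714]])
SD=np.array([[-0.9661,-0.2575,-0.0203,0.5472],[-0.122,0.5244,-0.8427,0.1207],[0.2276,-0.8116,-0.538,1.5868]])
def K(v,cx,cy):
    f=210/np.tan(np.radians(v)/2); return np.array([[f,0,cx],[0,f,cy],[0,0,1]])
P1=K(48.98656845,284.5226,208.0458)@SC; P2=K(51.11791985,276.80617,213.54647)@SD
def proj(P,X):
    q=P@np.append(X,1); return q[:2]/q[2]
s1=lambda x,y:((x+.5)/3.5-.5+180,(y+.5)/3.5-.5+170)
s2=lambda x,y:((x+.5)/5-.5+190,(y+.5)/5-.5+170)
def tri(a,b,Pa=P1,Pb=P2):
    X=cv2.triangulatePoints(Pa,Pb,np.array(a,float).reshape(2,1),np.array(b,float).reshape(2,1))[:,0]; X=X[:3]/X[3]
    return X,np.linalg.norm(proj(Pa,X)-a)+np.linalg.norm(proj(Pb,X)-b)
E
python3 - <<'E'
from h import *
pts=dict(knob=((611,81),(486,455)),clip=((760,158),(240,449)),n_p=((133,51),(580,95)),f_p=((145,172),(410,98)),f_m=((97,180),(408,63)),n_m=((82,56),(570,60)),
 cork_nm=((480,80),(500,352)),cork_np=((722,165),(340,535)))
for k,(a,b) in pts.items(): 
    X,e=tri(s1(*a),s2(*b)); print(k,X.round(4),round(e,2))
# easel fit
def loc(c): 
    r=.171
    return {'knob':(-.135,0,.05),'clip':(.110-r*np.cos(c),.15,.05+r*np.sin(c)),'cork_nm':(-.09,-.12,.056),'cork_np':(-.09,.12,.056)}
def res(p):
    x,y,t,c=p;R=np.array([[np.cos(t),-np.sin(t),0],[np.sin(t),np.cos(t),0],[0,0,1]]);o=[]
    for k,v in loc(c).items():
        X=R@v+[x,y,0]; o+=list(proj(P1,X)-s1(*pts[k][0]))+list(proj(P2,X)-s2(*pts[k][1]))
    return o
f=least_squares(res,[.7,.2,0,.6]);print(f.x,np.round(f.fun,1))
def resf(p):
    x,y,z,t=p;R=np.array([[np.cos(t),-np.sin(t),0],[np.sin(t),np.cos(t),0],[0,0,1]]);o=[]
    for k,v in {'n_p':(-.07,.028,0),'f_p':(.07,.028,0),'f_m':(.07,-.028,0),'n_m':(-.07,-.028,0)}.items():
        X=R@v+[x,y,z]; o+=list(proj(P1,X)-s1(*pts[k][0]))+list(proj(P2,X)-s2(*pts[k][1]))
    return o
f=least_squares(resf,[.6,-.2,.07,0]);print(f.x,np.round(f.fun,1))
E
```

```text
knob [0.462  0.2576 0.0519] 0.21
clip [0.5812 0.3871 0.1363] 1.51
n_p [ 0.4961 -0.211   0.0644] 0.36
f_p [ 0.6308 -0.1709  0.0679] 1.34
f_m [ 0.6463 -0.2133  0.0751] 0.02
n_m [ 0.5137 -0.2567  0.072 ] 0.82
cork_nm [0.4789 0.1322 0.0477] 2.64
cork_np [0.5368 0.3644 0.0525] 3.86
[ 0.59389393  0.23052765 -0.20906317  0.50094334] [ 0.2  0.4  0.1  0.6 -0.4  2.5 -0.5  0.2  0.5  0.4  0.6 -2.8  0.1 -3.6
 -0.2  0.9]
[ 0.57149792 -0.21318457  0.06976315  0.29689978] [ 1.  -0.5 -0.1 -0.8  1.7  0.4  0.3 -0.2 -1.6  0.6  0.4  0.4 -0.7  0.4
  0.7 -0.1]
```

Triangulated from both views: knob height 0.052 (must be 0.050), frame top about 0.070 (must be 0.072), clip about 0.50 rad. All are plausible. Next I'll move over the pile for a close look.

{"name": "apply_moves", "arguments": {"rows": [100,0,0,0.04,0,0,0,100,0.02,0.03,0.08,0,0,0,100,0.035,0.06,0.115,0,0,0,100,0.05,0.095,0.13,0,0,-2,100,0.07,0.13,0.13,0,0,-4,100,0.09,0.165,0.13,0,0,-6,100,0.11,0.2,0.13,0,0,-7,100,0.13,0.235,0.13,0,0,-7,100,0.15,0.27,0.13,0,0,-7,100,0.17,0.305,0.13,0,0,-7]}}

```text
time_s: 0.93
ee_pos: [0.4622, -0.3608, 0.3323]
tcp_rot: [[0.956, 0.293, -0.001], [0.293, -0.956, 0.001], [-0.0, -0.002, -1.0]]
ft_force: [1.6, 0.1, 0.0]
opening: 0.0852
```

{"name": "apply_moves", "arguments": {"rows": [100,0.02,0.035,0,0,0,0,100,0.04,0.07,0,0,0,0,100,0.06,0.105,0,0,0,0,100,0.075,0.13,0,0,0,0,100,0.085,0.145,0,0,0,0,100,0.085,0.145,0,0,0,0,100,0.085,0.145,0,0,0,0]}}

```text
time_s: 1.52
ee_pos: [0.5474, -0.2147, 0.3319]
tcp_rot: [[0.955, 0.295, -0.002], [0.295, -0.955, 0.002], [-0.001, -0.002, -1.0]]
ft_force: [-1.8, -0.7, 0.1]
opening: 0.0855
```

```bash
cat >> h.py <<'E'
def wrist(name,s=1):
    from rig import manip,viewer
    o=manip.get_obs(); c=viewer.read_camera('wrist')
    T=np.eye(4);T[:3,:3]=o['tcp_rot'];T[:3,3]=o['ee_pos']
    W=np.linalg.inv(T@np.array(c['hand_eye']))[:3]
    P=K(c['vfov'],c['cx'],c['cy'])@W; np.save(f'pics/{name}.npy',P)
    cv2.imwrite(f'pics/{name}.png',cv2.resize(c['color'][:,:,::-1],None,fx=s,fy=s,interpolation=cv2.INTER_CUBIC))
    print(o['time_s'],np.round(o['ee_pos'],4),np.round(o['tcp_rot'],3).tolist(),o['opening'],np.round(o['ft_force'],1),np.round(np.linalg.inv(np.vstack([W,[0,0,0,1]])),3).tolist(),c['vfov'])
    return P
E
python3 -c "
from h import *
wrist('w1',1.4)"
```

```text
1.5167 [ 0.5474 -0.2147  0.3319] [[0.955, 0.295, -0.002], [0.295, -0.955, 0.002], [-0.001, -0.002, -1.0]] 0.08546041176081813 [-1.8 -0.7  0.1] [[0.295, -0.916, -0.273, 0.617], [-0.955, -0.284, -0.082, -0.193], [-0.003, 0.285, -0.959, 0.501], [0.0, 0.0, 0.0, 1.0]] 62.54923919110232
```

View pics/w1.png

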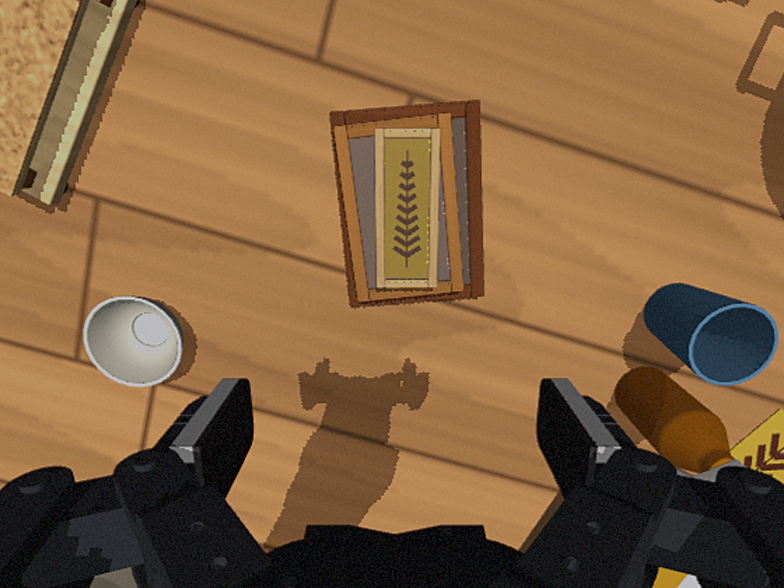

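Wrist view: the small frame's glass face has corners at about (376,129), (440,129), (437,288) and (377,287). The fern is vertical in the picture, so the jaws are almost square to it. I'll check the size and height against the other views.

Run:
```python
from h import *
P=np.load('pics/w1.npy')
w=lambda x,y:((x+.5)/1.4-.5,(y+.5)/1.4-.5)
def plane(P,uv,z):
    A=P[:,:2]-0; M=np.column_stack([P[:,0],P[:,1],P[:,2]*z+P[:,3]])
    q=np.linalg.solve(M,[*uv,1]); return q[:2]/q[2]
C=[(376,129),(440,129),(437,288),(377,287)]
X=[plane(P,w(*c),.072) for c in C]
print(np.round(X,4)); X=np.array(X)
print([np.linalg.norm(X[i]-X[i-1]).round(4) for i in range(4)], X.mean(0), [np.arctan2(*(X[a]-X[b])[::-1]).round(3) for a,b in((0,3),(1,2))],np.arctan2(*(X[0]-X[1])[::-1])-np.pi/2)
sc=[(97,180),(145,172),(133,51),(82,56)]  # order swap: f_m,f_p,n_p,n_m
# image left = +y
m=[(145,172),(97,180),(82,56),(133,51)]; d=[(410,98),(408,63),(570,60),(580,95)]
for c,a,b in zip(C,m,d):
    print(tri(w(*c),s1(*a),P,P1)[0].round(4),tri(w(*c),s2(*b),P,P2)[0].round(4))
```

```text
[[ 0.6304 -0.1715]
 [ 0.6463 -0.2228]
 [ 0.5143 -0.2646]
 [ 0.4989 -0.2116]]
[np.float64(0.1375), np.float64(0.0537), np.float64(0.1384), np.float64(0.0552)] [ 0.57249218 -0.21763201] [np.float64(0.295), np.float64(0.306)] 0.2995778440314554
[ 0.6304 -0.1715  0.0716] [ 0.632  -0.1709  0.066 ]
[ 0.6448 -0.2175  0.0704] [ 0.6479 -0.2225  0.0699]
[ 0.513  -0.26    0.0723] [ 0.5153 -0.2646  0.067 ]
[ 0.497  -0.2112  0.0667] [ 0.4967 -0.2119  0.0634]
```

The frame centre is (0.5725, −0.217), yaw 0.30, top at about 0.070. The side lengths come out at 138 x 54.5 mm (given 140 x 56). Now descending to grasp it.

{"name": "apply_moves", "arguments": {"rows": [100,0.01,-0.001,-0.04,0,0,0,100,0.02,-0.002,-0.08,0,0,0,100,0.025,-0.002,-0.12,0,0,0,100,0.025,-0.002,-0.16,0,0,0,100,0.025,-0.002,-0.195,0,0,0,100,0.025,-0.002,-0.225,0,0,0,100,0.025,-0.002,-0.245,0,0,0,100,0.025,-0.002,-0.26,0,0,0,100,0.025,-0.002,-0.27,0,0,0,100,0.025,-0.002,-0.27,0,0,0]}}

```text
time_s: 2.4
ee_pos: [0.57, -0.2193, 0.06]
tcp_rot: [[0.957, 0.292, -0.005], [0.292, -0.957, 0.001], [-0.004, -0.003, -1.0]]
ft_force: [-0.5, 0.1, 0.4]
opening: 0.0853
```

{"name": "apply_moves", "arguments": {"rows": [70,0,0,0,0,0,0,60,0,0,0,0,0,0,50,0,0,0,0,0,0,40,0,0,0,0,0,0,40,0,0,0,0,0,0,40,0,0,0,0,0,0,40,0,0,0,0,0,0,40,0,0,0,0,0,0], "squeeze": 40}}

```text
time_s: 3.07
ee_pos: [0.5701, -0.2193, 0.0602]
tcp_rot: [[0.956, 0.292, -0.005], [0.292, -0.956, 0.001], [-0.004, -0.003, -1.0]]
ft_force: [-0.1, -0.2, -0.8]
opening: 0.034
```

The opening is 34 mm, less than the 56 mm width, so the grip missed. I'll look before doing anything else.

```bash
python3 -c "
from h import *
from rig import viewer
P=wrist('w2',1)
c=viewer.read_camera('side')['color'][:,:,::-1][150:240,240:350]
a=cv2.imread('pics/w2.png')
b=cv2.resize(c,None,fx=3.6,fy=3.6,interpolation=cv2.INTER_CUBIC)
print(np.linalg.inv(np.eye(3)).shape)
im=np.zeros((600,800,3),np.uint8); d=cv2.resize(a,(400,300)); im[:300,:400]=d; im[:300,400:]=cv2.resize(b,(400,300))
s=viewer.read_camera('scene')['color'][:,:,::-1][150:250,160:290]; im[300:,:]=cv2.resize(s,(800,300)) 
cv2.imwrite('pics/m2.png',im)"
```

```text
3.0667 [ 0.5701 -0.2193  0.0602] [[0.956, 0.292, -0.005], [0.292, -0.956, 0.001], [-0.004, -0.003, -1.0]] 0.03400769720019724 [-0.1 -0.2 -0.8] [[0.291, -0.916, -0.276, 0.641], [-0.957, -0.28, -0.081, -0.198], [-0.003, 0.288, -0.958, 0.229], [0.0, 0.0, 0.0, 1.0]] 62.54923919110232
(3, 3)
```

View pics/m2.png

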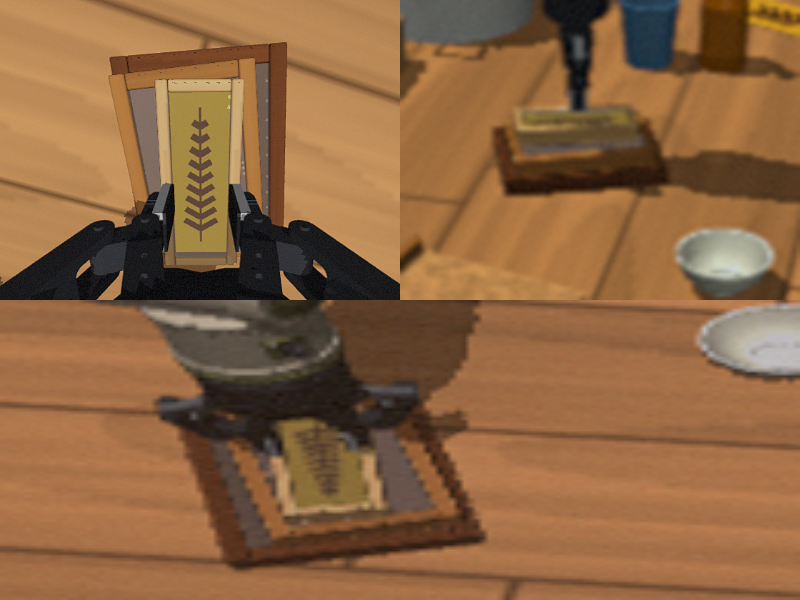

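The picture disagrees with the reading. In the wrist part the pads, at about x=166 and 237, hug the frame about 53 mm apart at that depth. I'll close further to see whether the reading follows.

{"name": "apply_moves", "arguments": {"rows": [0,0,0,0,0,0,0,0,0,0,0,0,0,0,0,0,0,0,0,0,0,0,0,0,0,0,0,0,0,0,0,0,0,0,0], "squeeze": 50}}

```text
time_s: 3.63
ee_pos: [0.5701, -0.2193, 0.06]
tcp_rot: [[0.957, 0.292, -0.005], [0.292, -0.957, 0.001], [-0.004, -0.003, -1.0]]
ft_force: [-1.0, 0.0, 0.0]
opening: 0.0001
```

```bash
python3 -c "
from h import *
P=wrist('w3',1)
a=cv2.imread('pics/w2.png')[230:400,130:430];b=cv2.imread('pics/w3.png')[230:400,130:430]
cv2.imwrite('pics/m3.png',cv2.resize(np.hstack([a,b]),None,fx=1.33,fy=1.33))
print(np.abs(a.astype(int)-b).mean())
for y in(.0268,.0282,-.0282):
  pass
R=np.array([[0.956,0.292,-0.005],[0.292,-0.956,0.001],[-0.004,-0.003,-1.0]]);t=np.array([.5701,-.2193,.0602])
for o in (.017,.028):
  print(o,[proj(P,t+R@np.array([.0,s*o,z])).round(1).tolist() for s in(1,-1) for z in (-.01,.003)])
"
```

```text
3.6333 [ 0.5701 -0.2193  0.06  ] [[0.957, 0.292, -0.005], [0.292, -0.957, 0.001], [-0.004, -0.003, -1.0]] 0.00013194423193907807 [-1.  0.  0.] [[0.291, -0.916, -0.277, 0.641], [-0.957, -0.28, -0.081, -0.198], [-0.003, 0.288, -0.958, 0.229], [0.0, 0.0, 0.0, 1.0]] 62.54923919110232
30.06659477124183
0.017 [[316.6, 260.9], [314.3, 250.7], [248.8, 260.9], [251.1, 250.7]]
0.028 [[338.6, 260.9], [334.8, 250.7], [226.9, 260.9], [230.6, 250.8]]
```

View pics/m3.png

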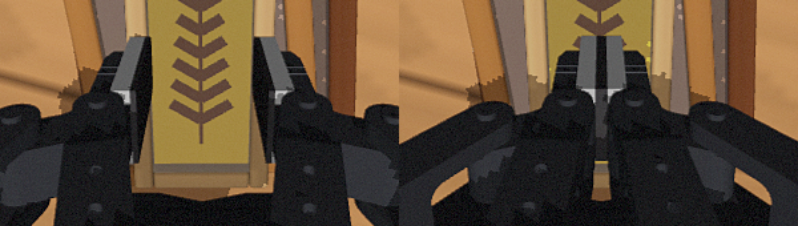

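Run:
```python
from h import *
from rig import manip
print(manip.tip_extent)
for z in (.05,.06,.07,.08,.09,.1,.11): print(z,proj(P2,[.5701,-.2193,z]).round(1))
P=np.load('pics/w3.npy')
R=np.array([[0.956,0.292,-0.005],[0.292,-0.956,0.001],[-0.004,-0.003,-1.0]]);t=np.array([.5701,-.2193,.0602])
for o in (.017,):
  for z in (-.05,-.04,-.03,-.02,-.01,0,.01): print(z,[proj(P,t+R@np.array([x,o,z])).round(1).tolist() for x in(.011,-.011)])
```

```text
0.011
0.05 [289.  188.6]
0.06 [289.  186.6]
0.07 [289.  184.5]
0.08 [289.  182.4]
0.09 [289.  180.3]
0.1 [288.9 178.2]
0.11 [288.9 176.1]
-0.05 [[327.5, 278.5], [325.5, 328.3]]
-0.04 [[324.4, 267.0], [322.7, 314.1]]
-0.03 [[321.7, 257.0], [320.2, 301.6]]
-0.02 [[319.4, 248.2], [318.0, 290.5]]
-0.01 [[317.3, 240.4], [316.0, 280.7]]
0 [[315.4, 233.4], [314.3, 271.8]]
0.01 [[313.7, 227.1], [312.7, 263.9]]
```

The fingers shut in the air. Both views put the tips at about z = 0.08–0.09 while the TCP reads 0.060, so they stand about 20–30 mm higher than `tip_extent` suggests. I'll open, go down 22 mm and close again, watching opening and force.

{"name": "apply_moves", "arguments": {"rows": [100,0,0,0,0,0,0,100,0,0,0,0,0,0,100,0,0,0,0,0,0,100,0,0,0,0,0,0,100,0,0,0,0,0,0,100,0.001,0.001,-0.006,0,0,0,100,0.002,0.002,-0.012,0,0,0,100,0.002,0.002,-0.018,0,0,0,100,0.002,0.002,-0.022,0,0,0,100,0.002,0.002,-0.022,0,0,0], "squeeze": 30}}

```text
time_s: 4.52
ee_pos: [0.5714, -0.2169, 0.0366]
tcp_rot: [[0.956, 0.292, -0.007], [0.292, -0.956, 0.002], [-0.006, -0.004, -1.0]]
ft_force: [-0.9, -1.1, 0.8]
opening: 0.0855
```

{"name": "apply_moves", "arguments": {"rows": [62,0,0,0,0,0,0,62,0,0,0,0,0,0,62,0,0,0,0,0,0,62,0,0,0,0,0,0,62,0,0,0,0,0,0], "squeeze": 30}}

```text
time_s: 4.93
ee_pos: [0.5714, -0.217, 0.037]
tcp_rot: [[0.956, 0.292, -0.007], [0.292, -0.956, 0.002], [-0.006, -0.004, -1.0]]
ft_force: [-1.1, 1.0, 2.5]
opening: 0.0544
```

```bash
python3 -c "
from h import *
from rig import viewer
P=wrist('w4',1)
a=cv2.imread('pics/w4.png')[130:400,110:450]
s=viewer.read_camera('side')['color'][:,:,::-1][160:225,255:325]
cv2.imwrite('pics/m4.png',np.hstack([cv2.resize(a,(500,400)),cv2.resize(s,(300,400),interpolation=cv2.INTER_CUBIC)]))
"
```

```text
4.9333 [ 0.5714 -0.217   0.037 ] [[0.956, 0.292, -0.007], [0.292, -0.956, 0.002], [-0.006, -0.004, -1.0]] 0.05440671168572131 [-1.1  1.   2.5] [[0.292, -0.915, -0.278, 0.642], [-0.957, -0.28, -0.081, -0.196], [-0.004, 0.29, -0.957, 0.206], [0.0, 0.0, 0.0, 1.0]] 62.54923919110232
```

View pics/m4.png

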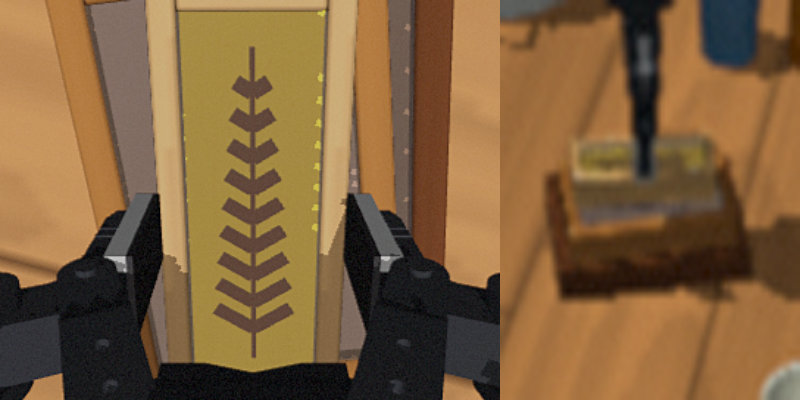

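The pads are beside the frame but only about 9 mm deep. I'll open a little, go 8 mm deeper, and grip fully.

{"name": "apply_moves", "arguments": {"rows": [85,0,0,0,0,0,0,85,0,0,0,0,0,0,85,0,0,0,0,0,0,85,0.001,0,-0.003,0,0,0,85,0.001,0,-0.006,0,0,0,85,0.001,0,-0.008,0,0,0,85,0.001,0,-0.008,0,0,0], "squeeze": 30}}

```text
time_s: 5.62
ee_pos: [0.572, -0.2169, 0.0282]
tcp_rot: [[0.956, 0.292, -0.008], [0.292, -0.956, 0.002], [-0.007, -0.004, -1.0]]
ft_force: [0.1, 0.6, 0.7]
opening: 0.0724
```

{"name": "apply_moves", "arguments": {"rows": [40,0,0,0,0,0,0,40,0,0,0,0,0,0,40,0,0,0,0,0,0,40,0,0,0,0,0,0,40,0,0,0,0,0,0,40,0,0,0,0,0,0], "squeeze": 50}}

```text
time_s: 6.12
ee_pos: [0.5719, -0.2168, 0.0283]
tcp_rot: [[0.956, 0.292, -0.008], [0.292, -0.956, 0.002], [-0.007, -0.004, -1.0]]
ft_force: [-0.3, 0.9, 0.8]
opening: 0.0548
```

It stopped on the frame at 54.8 mm. Now a trial lift.

{"name": "apply_moves", "arguments": {"rows": [40,0,0,0,0,0,0,40,0,0,0.004,0,0,0,40,0,0,0.01,0,0,0,40,0,0,0.02,0,0,0,40,0,0,0.035,0,0,0,40,0,0,0.06,0,0,0,40,0,0,0.09,0,0,0,40,0,0,0.12,0,0,0,40,0,0,0.12,0,0,0,40,0,0,0.12,0,0,0], "squeeze": 70}}

```text
time_s: 6.95
ee_pos: [0.573, -0.2172, 0.1508]
tcp_rot: [[0.956, 0.292, -0.004], [0.292, -0.956, 0.001], [-0.003, -0.002, -1.0]]
ft_force: [-0.0, -0.1, -2.2]
opening: 0.0538
```

```bash
python3 -c "
from h import *
from rig import viewer
P=wrist('w5',1)
a=cv2.imread('pics/w5.png')[60:420,60:500]
s=viewer.read_camera('side')['color'][:,:,::-1][120:225,230:330]
cv2.imwrite('pics/m5.png',np.hstack([cv2.resize(a,(440,360)),cv2.resize(s,(343,360),interpolation=cv2.INTER_CUBIC)]))
"
```

```text
6.95 [ 0.573  -0.2172  0.1508] [[0.956, 0.292, -0.004], [0.292, -0.956, 0.001], [-0.003, -0.002, -1.0]] 0.05384715807039511 [-0.  -0.1 -2.2] [[0.292, -0.916, -0.275, 0.643], [-0.957, -0.28, -0.081, -0.196], [-0.002, 0.287, -0.958, 0.32], [0.0, 0.0, 0.0, 1.0]] 62.54923919110232
```

View pics/m5.png

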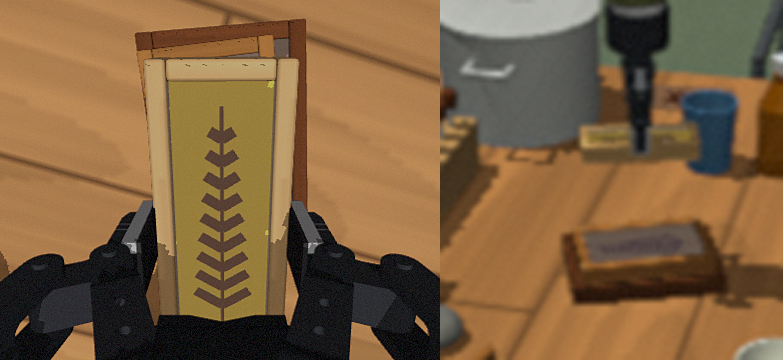

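The lift worked: the frame is level in the jaws, the weight reads −2.2 N, and the middle and bottom frames stayed in place. When gripped, the underside was 20 mm above the TCP reading (0.048 against 0.028). Next I carry it over the easel, turned −29°, well above the quadrant.

{"name": "apply_moves", "arguments": {"rows": [40,0,0,0.035,0,0,0,40,0,0.01,0.07,0,0,0,40,0.002,0.035,0.105,0,0,-2,40,0.004,0.07,0.13,0,0,-6,40,0.006,0.105,0.15,0,0,-10,40,0.009,0.14,0.15,0,0,-14,40,0.012,0.175,0.15,0,0,-18,40,0.015,0.21,0.15,0,0,-22,40,0.018,0.245,0.15,0,0,-26,40,0.02,0.28,0.15,0,0,-29]}}

```text
time_s: 7.88
ee_pos: [0.5907, 0.0649, 0.2965]
tcp_rot: [[0.977, -0.212, -0.009], [-0.212, -0.977, 0.005], [-0.01, -0.003, -1.0]]
ft_force: [1.2, 0.4, -1.5]
opening: 0.0537
```

{"name": "apply_moves", "arguments": {"rows": [40,0.002,0.035,0,0,0,0,40,0.004,0.07,0,0,0,0,40,0.006,0.105,0,0,0,0,40,0.008,0.14,0,0,0,0,40,0.008,0.16,0,0,0,0,40,0.008,0.165,0,0,0,0,40,0.008,0.165,0,0,0,0,40,0.008,0.165,0,0,0,0]}}

```text
time_s: 8.55
ee_pos: [0.5983, 0.2288, 0.2951]
tcp_rot: [[0.977, -0.212, -0.011], [-0.212, -0.977, 0.004], [-0.011, -0.001, -1.0]]
ft_force: [0.2, -1.1, -2.6]
opening: 0.0536
```

```bash
python3 -c "
from h import *
P=wrist('w6',1.4)
"
```

```text
8.55 [0.5983 0.2288 0.2951] [[0.977, -0.212, -0.011], [-0.212, -0.977, 0.004], [-0.011, -0.001, -1.0]] 0.05359512796735317 [ 0.2 -1.1 -2.6] [[-0.212, -0.934, -0.288, 0.671], [-0.977, 0.202, 0.065, 0.213], [-0.002, 0.295, -0.955, 0.464], [0.0, 0.0, 0.0, 1.0]] 62.54923919110232
```

View pics/w6.png

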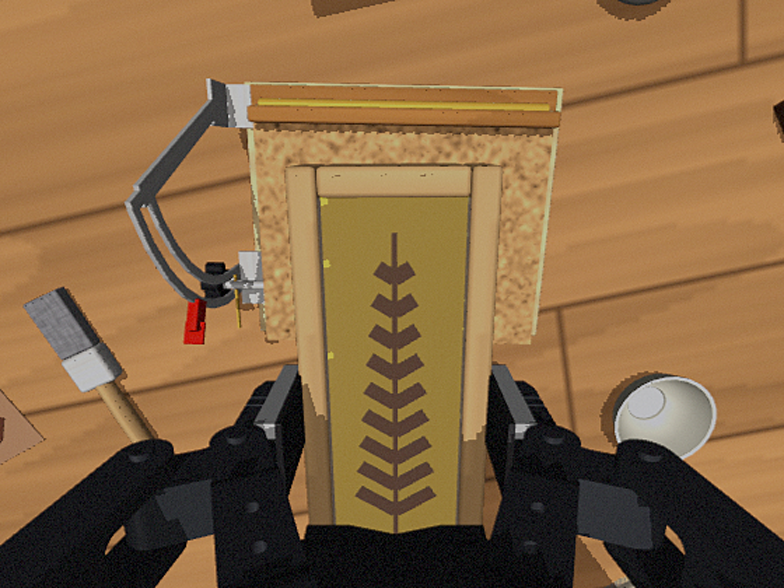

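Wrist view: the frame sits square above the board. The ledge's inner base runs (249,122)–(559,124), the cork's near corners are at (268,341) and (531,343), and the red clip's middle is at (195,321). I'll refit the easel and clip with all the views together.

```bash
cat > fit.py <<'E'
from h import *
P=np.load('pics/w6.npy'); w=lambda x,y:((x+.5)/1.4-.5,(y+.5)/1.4-.5)
obs=[(P1,s1(611,81),'knob',1),(P2,s2(486,455),'knob',1),(P1,s1(760,158),'clip',1),(P2,s2(240,449),'clip',1),(P,w(195,321),'clip',1),
(P1,s1(480,80),'nm',.3),(P2,s2(500,352),'nm',.3),(P,w(268,341),'np',1),(P,w(531,343),'nm',1),(P,w(249,122),'lp',.7),(P,w(559,124),'lm',.7)]
def loc(c): return {'knob':(-.135,0,.05),'clip':(.110-.171*np.cos(c),.15,.05+.171*np.sin(c)),'nm':(-.09,-.12,.056),'np':(-.09,.12,.056),'lp':(.096,.12,.06),'lm':(.096,-.12,.06)}
def Rz(t): return np.array([[np.cos(t),-np.sin(t),0],[np.sin(t),np.cos(t),0],[0,0,1]])
def res(p,ww=True):
    L=loc(p[3]); return np.ravel([(proj(Q,Rz(p[2])@L[k]+[p[0],p[1],0])-uv)*(g if ww else 1) for Q,uv,k,g in obs])
E
python3 - <<'E'
from fit import *
f=least_squares(res,[.594,.23,-.209,.5],loss='soft_l1');print(f.x.round(4))
for o,r in zip(obs,res(f.x,False).reshape(-1,2)): print(o[2],r.round(1))
c=dict((a,tri(u,v,A,B)[0].round(4)) for a,u,v,A,B in [('sc-sd',obs[2][1],obs[3][1],P1,P2),('w-sc',obs[4][1],obs[2][1],P,P1),('w-sd',obs[4][1],obs[3][1],P,P2)])
for k,X in c.items():
    l=Rz(-f.x[2])@(X-[f.x[0],f.x[1],0]); print(k,X,l.round(4),'ang',np.arctan2(l[2]-.05,.11-l[0]).round(3),'r',np.hypot(l[2]-.05,.11-l[0]).round(4))
print('target',(Rz(f.x[2])@[.022,0,0]+[f.x[0],f.x[1],0]).round(4))
# frame pose in hand (top face at TCP+.044)
M=lambda z:np.column_stack([P[:,0],P[:,1],P[:,2]*z+P[:,3]])
for uv in ((287,166),(500,165)):
    q=np.linalg.solve(M(.2951+.044),[*w(*uv),1]);print((q[:2]/q[2]).round(4))
E
```

```text
[ 0.5929  0.2264 -0.2181  0.4902]
knob [-0.6  0.1]
knob [0.5 0.1]
clip [-1.8  2.5]
clip [ 0.1 -0.2]
clip [ 0.3 -2.1]
nm [-0.3 -0.2]
nm [ 1.3 -3.2]
np [-0.5  0.4]
nm [ 0.4 -0.2]
lp [-0.3  1.5]
lm [-3.8  1. ]
sc-sd [0.5812 0.3871 0.1363] [-0.0462  0.1543  0.1363] ang 0.505 r 0.1784
w-sc [0.581  0.3843 0.1352] [-0.0458  0.1516  0.1352] ang 0.501 r 0.1775
w-sd [0.5846 0.3828 0.1311] [-0.0419  0.1509  0.1311] ang 0.49 r 0.1722
target [0.6144 0.2217 0.    ]
[0.6726 0.2407]
[0.6616 0.1889]
```

The fit is consistent: easel (0.593, 0.226), yaw −0.218, clip ≈ 0.495 rad. The frame target centre is (0.614, 0.222). Lowering, first to about 10 mm above the cork.

{"name": "apply_moves", "arguments": {"rows": [40,0.004,-0.002,-0.03,0,0,0,40,0.008,-0.004,-0.065,0,0,-0.5,40,0.012,-0.006,-0.1,0,-0.2,-0.5,40,0.015,-0.007,-0.135,0,-0.2,-0.5,40,0.015,-0.007,-0.165,0,-0.2,-0.5,40,0.015,-0.007,-0.195,0,-0.2,-0.5,40,0.015,-0.007,-0.22,0,-0.2,-0.5,40,0.015,-0.007,-0.238,0,-0.2,-0.5,40,0.015,-0.007,-0.248,0,-0.2,-0.5,40,0.015,-0.007,-0.248,0,-0.2,-0.5]}}

```text
time_s: 9.43
ee_pos: [0.6127, 0.2188, 0.0453]
tcp_rot: [[0.975, -0.224, -0.01], [-0.224, -0.975, 0.002], [-0.01, 0.001, -1.0]]
ft_force: [-0.5, -0.1, -2.0]
opening: 0.0542
```

{"name": "apply_moves", "arguments": {"rows": [40,0,0,-0.002,0,0,0,40,0,0,-0.004,0,0,0,40,0,0,-0.006,0,0,0,40,0,0,-0.007,0,0,0,40,0,0,-0.007,0,0,0]}}

```text
time_s: 9.85
ee_pos: [0.613, 0.2189, 0.0389]
tcp_rot: [[0.975, -0.224, -0.009], [-0.224, -0.975, 0.002], [-0.009, 0.0, -1.0]]
ft_force: [-0.5, 0.9, -2.3]
opening: 0.0541
```

{"name": "apply_moves", "arguments": {"rows": [40,0,0.002,-0.001,0,0,0,40,0,0.002,-0.002,0,0,0,40,0,0.002,-0.003,0,0,0,40,0,0.002,-0.003,0,0,0]}}

```text
time_s: 10.18
ee_pos: [0.6132, 0.2215, 0.0365]
tcp_rot: [[0.975, -0.223, -0.008], [-0.223, -0.975, 0.003], [-0.009, -0.001, -1.0]]
ft_force: [-0.3, 1.2, 2.8]
opening: 0.0541
```

It touches down at TCP 0.0365, as predicted. The load went from −2.3 to +2.8 N, so it is resting on the cork. Release and rise straight up.

{"name": "apply_moves", "arguments": {"rows": [70,0,0,0,0,0,0,78,0,0,0,0,0,0,85,0,0,0,0,0,0,92,0,0,0,0,0,0,92,0,0,0.01,0,0,0,92,0,0,0.03,0,0,0,92,0,0,0.06,0,0,0,92,0,0,0.1,0,0,0,92,0,0,0.14,0,0,0,92,-0.02,0,0.18,0,0,0]}}

```text
time_s: 11.02
ee_pos: [0.5971, 0.221, 0.2166]
tcp_rot: [[0.974, -0.225, -0.005], [-0.225, -0.974, 0.003], [-0.006, -0.002, -1.0]]
ft_force: [1.1, -0.3, 1.6]
opening: 0.0786
```

{"name": "apply_moves", "arguments": {"rows": [92,-0.03,0.01,0.01,0,0,0,92,-0.06,0.02,0.03,0,0,0,92,-0.09,0.03,0.04,0,0,0,92,-0.12,0.04,0.04,0,0,0,92,-0.12,0.04,0.04,0,0,0,92,-0.12,0.04,0.04,0,0,0]}}

```text
time_s: 11.52
ee_pos: [0.4757, 0.2617, 0.258]
tcp_rot: [[0.975, -0.223, -0.004], [-0.223, -0.975, 0.004], [-0.005, -0.003, -1.0]]
ft_force: [1.0, 0.9, -0.9]
opening: 0.0786
```

```bash
python3 -c "
from h import *
P=wrist('w7',1.4)
"
```

```text
11.5167 [0.4757 0.2617 0.258 ] [[0.975, -0.223, -0.004], [-0.223, -0.975, 0.004], [-0.005, -0.003, -1.0]] 0.0786202576098273 [ 1.   0.9 -0.9] [[-0.223, -0.933, -0.281, 0.547], [-0.975, 0.212, 0.068, 0.245], [-0.004, 0.289, -0.957, 0.427], [0.0, 0.0, 0.0, 1.0]] 62.54923919110232
```

View pics/w7.png

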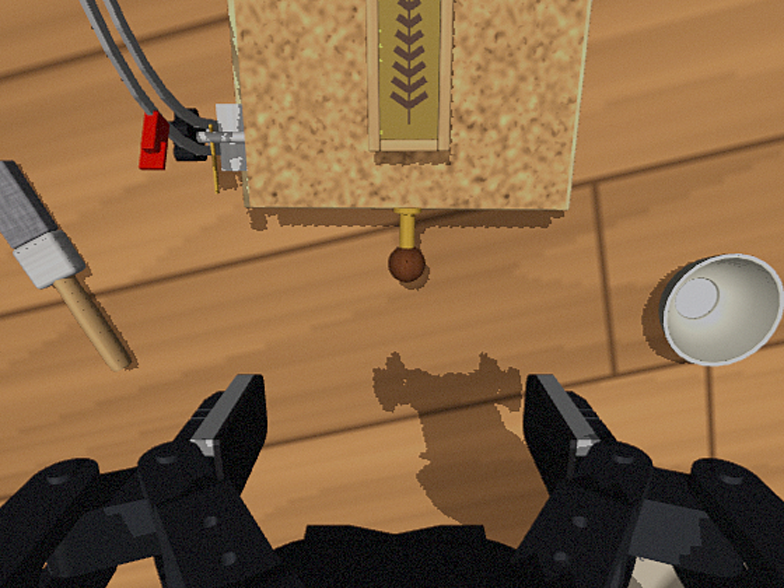

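Wrist view: the frame lies square on the cork with its near corners at (370,152) and (449,150). The knob is at (407,264), the cork's near corners at (247,207) and (570,209), and the clip's middle at (153,141). Refitting.

```bash
cat >> fit.py <<'E'
P7=np.load('pics/w7.npy')
obs+=[(P7,w(407,264),'knob',1),(P7,w(247,207),'np',1),(P7,w(570,209),'nm',1),(P7,w(153,141),'clip',1)]
E
python3 - <<'E'
from fit import *
f=least_squares(res,[.594,.23,-.209,.5],loss='soft_l1');print(f.x.round(4))
for o,r in zip(obs,res(f.x,False).reshape(-1,2)): print(o[2],r.round(1),end=' ')
print()
k=obs[0][1],obs[1][1],w(407,264)
print('knob',(Rz(f.x[2])@[-.135,0,.05]+[f.x[0],f.x[1],0]).round(4),tri(k[0],k[2],P1,P7),tri(k[1],k[2],P2,P7))
for u,v,A,B in [(w(153,141),s1(760,158),P7,P1),(w(153,141),s2(240,449),P7,P2),(w(153,141),w(195,321),P7,P)]:
    X=tri(u,v,A,B)[0]; l=Rz(-f.x[2])@(X-[f.x[0],f.x[1],0]); print(l.round(4),'ang',np.arctan2(l[2]-.05,.11-l[0]).round(3),'r',np.hypot(l[2]-.05,.11-l[0]).round(4))
for uv in ((370,152),(449,150)):
    M=np.column_stack([P7[:,0],P7[:,1],P7[:,2]*.08+P7[:,3]]);q=np.linalg.solve(M,[*w(*uv),1]);X=q[:2]/q[2]
    print('frame near corner, easel',(Rz(-f.x[2])[:2,:2]@(X-f.x[:2])).round(4))
h=Rz(f.x[2])@[.11,0,.05]+[f.x[0],f.x[1],0]; print('hinge',h)
for a in (0,.1,.2,.3,.4,.45,.495): print(a,(Rz(f.x[2])@[.245*(1-np.cos(a)),0,.245*np.sin(a)]).round(4))
E
```

```text
[ 0.5926  0.227  -0.2199  0.485 ]
knob [-0.4  0. ] knob [0.6 0.2] clip [-1.6  2.5] clip [0.2 0.2] clip [ 0.2 -1.8] nm [-0.1 -0.3] nm [ 1.4 -3.1] np [-1.   0.5] nm [-0.1  0.3] lp [-0.5  1.7] lm [-4.1  1.6] knob [0.2 0. ] np [1.9 1.1] nm [-2.8 -1.3] clip [ 0.9 -1.2] 
knob [0.4608 0.2564 0.05  ] (array([0.4612985 , 0.25717996, 0.05133073]), np.float64(0.6694953329351727)) (array([0.46200755, 0.25689965, 0.05124902]), np.float64(0.9570823883597557))
[-0.0447  0.1503  0.1386] ang 0.52 r 0.1783
[-0.0416  0.1506  0.1309] ang 0.49 r 0.1719
[-0.0422  0.1493  0.1326] ang 0.497 r 0.1732
frame near corner, easel [-0.0491  0.0265]
frame near corner, easel [-0.0481 -0.0278]
hinge [0.69990125 0.20296809 0.05      ]
0 [0. 0. 0.]
0.1 [ 0.0012 -0.0003  0.0245]
0.2 [ 0.0048 -0.0011  0.0487]
0.3 [ 0.0107 -0.0024  0.0724]
0.4 [ 0.0189 -0.0042  0.0954]
0.45 [ 0.0238 -0.0053  0.1066]
0.495 [ 0.0287 -0.0064  0.1164]
```

The frame is about 5 mm from the ledge and centred. The knob is at (0.461, 0.257, 0.051) from three view pairs. Clip estimates run 0.485–0.52, mostly 0.49–0.50. Now down to the knob, jaws along the hinge direction.

{"name": "apply_moves", "arguments": {"rows": [92,-0.005,-0.002,-0.035,0,0,0,92,-0.01,-0.004,-0.07,0,0,0,92,-0.014,-0.005,-0.105,0,0,0,92,-0.015,-0.005,-0.14,0,0,0,92,-0.015,-0.005,-0.17,0,0,0,92,-0.015,-0.005,-0.195,0,0,0,92,-0.015,-0.005,-0.215,0,0,0,92,-0.015,-0.005,-0.232,0,0,0,92,-0.015,-0.005,-0.245,0,0,0,92,-0.015,-0.005,-0.245,0,0,0]}}

```text
time_s: 12.4
ee_pos: [0.4621, 0.2548, 0.0098]
tcp_rot: [[0.974, -0.226, -0.007], [-0.226, -0.974, 0.001], [-0.007, 0.0, -1.0]]
ft_force: [1.6, -0.2, 0.2]
opening: 0.0787
```

{"name": "apply_moves", "arguments": {"rows": [60,0,0,-0.001,0,0,0,45,0,0,-0.002,0,0,0,20,0,0,-0.002,0,0,0,20,0,0,-0.002,0,0,0,20,0,0,-0.002,0,0,0,20,0,0,-0.002,0,0,0,20,0,0,-0.002,0,0,0], "squeeze": 50}}

```text
time_s: 12.98
ee_pos: [0.463, 0.2559, 0.0089]
tcp_rot: [[0.974, -0.225, -0.005], [-0.225, -0.974, 0.003], [-0.005, -0.002, -1.0]]
ft_force: [0.1, 1.9, 7.2]
opening: 0.0273
```

It's closed on the ball (27 mm). I'll swing up along the arc to about 0.2 rad first and check the load.

{"name": "apply_moves", "arguments": {"rows": [20,0,0,0.004,0,0,0,20,0,0,0.01,0,0,0,20,0.001,0,0.017,0,0,0,20,0.001,0,0.0245,0,0,0,20,0.002,0,0.033,0,0,0,20,0.003,-0.001,0.041,0,0,0,20,0.005,-0.001,0.0487,0,0,0,20,0.005,-0.001,0.0487,0,0,0], "squeeze": 70}}

```text
time_s: 13.65
ee_pos: [0.4702, 0.2543, 0.0596]
tcp_rot: [[0.974, -0.228, -0.001], [-0.228, -0.974, 0.004], [-0.002, -0.003, -1.0]]
ft_force: [7.0, -1.4, -5.2]
opening: 0.0266
```

{"name": "apply_moves", "arguments": {"rows": [20,0.001,0,0.007,0,0,0,20,0.003,-0.001,0.0145,0,0,0,20,0.005,-0.001,0.022,0,0,0,20,0.0075,-0.002,0.03,0,0,0,20,0.01,-0.002,0.0375,0,0,0,20,0.0125,-0.003,0.045,0,0,0,20,0.0165,-0.004,0.056,0,0,0,20,0.0165,-0.004,0.056,0,0,0,20,0.0165,-0.004,0.056,0,0,0]}}

```text
time_s: 14.4
ee_pos: [0.4935, 0.249, 0.1174]
tcp_rot: [[0.973, -0.232, 0.009], [-0.232, -0.973, 0.006], [0.007, -0.008, -1.0]]
ft_force: [22.0, -4.8, -15.5]
opening: 0.0262
```

```bash
python3 -c "
from h import *
from rig import viewer
P=wrist('w8',1)
for n in('scene','side'): cv2.imwrite(f'pics/{n}8.png',viewer.read_camera(n)['color'][:,:,::-1])
a=cv2.imread('pics/w8.png');hsv=cv2.cvtColor(a,cv2.COLOR_BGR2HSV)
m=((hsv[...,0]<6)|(hsv[...,0]>174))&(hsv[...,1]>190)&(hsv[...,2]>100)
n,l,st,c=cv2.connectedComponentsWithStats(m.astype(np.uint8));print([(s.tolist(),cc.round(1).tolist()) for s,cc in zip(st[1:],c[1:]) if s[4]>15])
"
```

```text
14.4 [0.4935 0.249  0.1174] [[0.973, -0.232, 0.009], [-0.232, -0.973, 0.006], [0.007, -0.008, -1.0]] 0.026150806905537623 [ 22.   -4.8 -15.5] [[-0.232, -0.935, -0.268, 0.563], [-0.973, 0.221, 0.073, 0.232], [-0.009, 0.277, -0.961, 0.287], [0.0, 0.0, 0.0, 1.0]] 62.54923919110232
[]
```

The force is rising (22 N along x, toward the hinge), so my arc is slightly outside the true one. I'll ease inward while going on to about 0.49.

{"name": "apply_moves", "arguments": {"rows": [20,0.003,-0.001,0.001,0,0,0,20,0.005,-0.001,0.003,0,0,0,20,0.007,-0.002,0.005,0,0,0,20,0.008,-0.002,0.006,0,0,0,20,0.008,-0.002,0.006,0,0,0,20,0.008,-0.002,0.006,0,0,0]}}

```text
time_s: 15.05
ee_pos: [0.4967, 0.2481, 0.1233]
tcp_rot: [[0.973, -0.23, 0.002], [-0.23, -0.973, 0.006], [0.001, -0.006, -1.0]]
ft_force: [-12.5, 4.2, 1.9]
opening: 0.0266
```

```bash
python3 -c "
from h import *
from rig import viewer,manip
P=wrist('w9',1); print(manip.get_obs()['wrist_torque'])
s=viewer.read_camera('side')['color'][:,:,::-1]; c=viewer.read_camera('scene')['color'][:,:,::-1]
cv2.imwrite('pics/side9.png',s);cv2.imwrite('pics/scene9.png',c)
a=cv2.imread('pics/w9.png')
im=np.hstack([cv2.resize(a,(400,300)),cv2.resize(c[180:270,310:430],(400,300),interpolation=cv2.INTER_CUBIC)])
b=np.hstack([cv2.resize(a[40:265,0:300],(400,300)),cv2.resize(s[220:301,190:298],(400,300),interpolation=cv2.INTER_CUBIC)])
cv2.imwrite('pics/m9.png',np.vstack([im,b]))
"
```

```text
15.05 [0.4967 0.2481 0.1233] [[0.973, -0.23, 0.002], [-0.23, -0.973, 0.006], [0.001, -0.006, -1.0]] 0.026580092344665157 [-12.5   4.2   1.9] [[-0.231, -0.933, -0.275, 0.567], [-0.973, 0.219, 0.072, 0.231], [-0.007, 0.284, -0.959, 0.293], [0.0, 0.0, 0.0, 1.0]] 62.54923919110232
[ 1.2983107   2.57936191 -0.29551305]
```

View pics/m9.png

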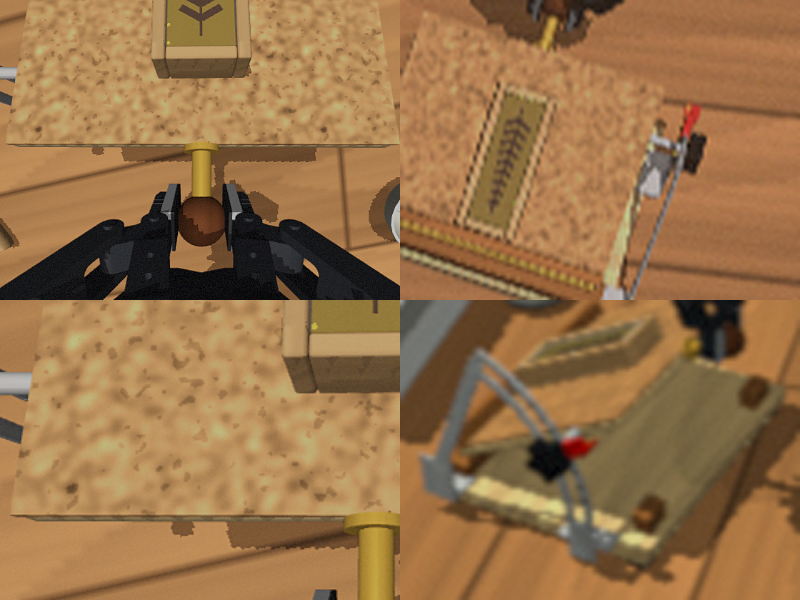

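The last picture shows the ball well held between the pads with the stem clear. The frame is still in place on the tilted board, and the clamp knob is close to the red clip in both fixed views. I'll work out the board angle from several features.

```bash
cat > ang.py <<'E'
from fit import *
f=least_squares(res,[.594,.23,-.209,.5],loss='soft_l1').x
P9=np.load('pics/w9.npy')
def bw(s,y,n,a): # board coords -> world
    return Rz(f[2])@[.11-s*np.cos(a)+n*np.sin(a),y,.05+s*np.sin(a)+n*np.cos(a)]+[f[0],f[1],0]
lo=lambda X:Rz(-f[2])@(X-[f[0],f[1],0])
E
python3 - <<'E'
from ang import *
# wrist features
for nm,sb,uv in [('cork L',(.2,.12,.006),(9,202)),('cork R',(.2,-.12,.006),(557,203)),('knob',(.245,0,0),(283,309)),('frame nL bottom',(.159,.0265,.006),(214.5,106)),('frame nR bottom',(.159,-.0278,.006),(350,108))]:
    r=least_squares(lambda a:(proj(P9,bw(*sb,a[0]))-uv),[.48]); print(nm,r.x.round(4),r.fun.round(1))
# clamp
A=lo(tri(s1(756,213),s2(235,557))[0]); B=lo(tri((399.1,225.9),(229.7,262.7))[0]); C=lo(tri((397.6,215.4),(238.6,258.9))[0])
g=lambda l:(np.arctan2(l[2]-.05,.11-l[0]).round(3),np.hypot(l[2]-.05,.11-l[0]).round(4))
print(A.round(4),g(A),B.round(4),g(B),C.round(4),g(C))
E
```

```text
cork L [0.4782] [-1.2  4.1]
cork R [0.4705] [-0.6 -1.8]
knob [0.4752] [-0.7 -0.1]
frame nL bottom [0.5395] [ 4.2 -1.4]
frame nR bottom [0.5238] [-6.1 -1.7]
[-0.0398  0.1669  0.0555] (np.float64(0.037), np.float64(0.1499)) [-0.0211  0.168   0.1225] (np.float64(0.505), np.float64(0.1498)) [-0.0467  0.1546  0.1371] (np.float64(0.507), np.float64(0.1793))
```

The red blob is longer than 16 mm, so the clip seems to have a radial tab. That would bias a fit that fixes r = 171. I'll segment the red in all four views and fit the clip angle with the radius free.

```bash
cat > clip.py <<'E'
from ang import *
w_im={'w6':P,'w7':P7}
def red(im,box):
    h=cv2.cvtColor(im,cv2.COLOR_BGR2HSV); m=(((h[...,0]<5)|(h[...,0]>175))&(h[...,1]>170)&(h[...,2]>90)).astype(np.uint8)
    k=np.zeros_like(m); x,y,X,Y=box; k[y:Y,x:X]=m[y:Y,x:X]
    ys,xs=np.nonzero(k); pts=np.column_stack([xs,ys]).astype(np.float32)
    return pts
L={'scene0':(P1,(388,205,405,225),1),'side0':(P2,(228,250,250,270),1),'scene9':(P1,(388,205,405,225),1),'side9':(P2,(228,250,250,270),1),'w6':(P,(170,280,225,360),1.4),'w7':(P7,(130,100,180,180),1.4)}
E
python3 - <<'E'
from clip import *
D=[]
for k,(Q,box,s) in L.items():
    p=red(cv2.imread(f'pics/{k}.png'),box); p=(p+.5)/s-.5
    print(k,len(p),p.mean(0).round(1),p.min(0).round(1),p.max(0).round(1)); 
    if k[-1]!='9': D.append((Q,p.mean(0)))
def X(p): a,r,y=p; return bw(r,y,0,a)
for sel in ([0,1,2,3],[1,2,3],[2,3],[0,2,3],[0,1]):
    r=least_squares(lambda p:np.ravel([proj(D[i][0],X(p))-D[i][1] for i in sel]),[.5,.175,.15]); print(sel,r.x.round(4),r.fun.round(1))
E
```

```text
scene0 31 [396.5 214.9] [394. 211.] [399. 220.]
side0 22 [236.7 259.5] [234. 258.] [240. 262.]
scene9 23 [396.7 215.6] [394. 212.] [399. 220.]
side9 22 [237.  259.4] [234. 257.] [240. 262.]
w6 612 [138.1 232.1] [131.3 213.4] [145.6 244.9]
w7 954 [107.8 103.2] [99.1 79.1] [117.7 120.6]
[0, 1, 2, 3] [0.4975 0.1758 0.1504] [-0.7  1.   1.8 -0.6 -0.4 -0.4 -0.1  0.2]
[1, 2, 3] [0.4952 0.1755 0.1505] [ 1.8 -0.4 -0.4 -0.6 -0.   0.1]
[2, 3] [0.5062 0.1764 0.1494] [-0.1  0.   0.1 -0. ]
[0, 2, 3] [0.507  0.1766 0.1494] [-0.9  0.6 -0.2  0.2 -0.   0.1]
[0, 1] [0.5106 0.1766 0.1541] [ 0.6  1.   1.  -0.6]
```

The centroid is biased toward the upper faces that the cameras see, so I'll fit a small box silhouette instead, after checking the blob's shades.

Run:
```python
from clip import *
for k,st in (('w7',2),('w6',2),('side0',1),('scene0',1)):
    im=cv2.imread(f'pics/{k}.png');x,y,X,Y=L[k][1]
    h=cv2.cvtColor(im,cv2.COLOR_BGR2HSV); m=((h[...,0]<7)|(h[...,0]>172))&(h[...,1]>150)&(h[...,2]>40)
    print(k,x,y)
    ys=[r for r in range(y,Y) if m[r,x:X].any()]
    for r in ys[::st]: print(r,''.join('%3d'%(v) if q else '  .' for v,q in zip(h[r,x:X:st,2],m[r,x:X:st])))
```

```text
w7 130 100
110   .  .  .  .  .  .  .  .  .  .  .  . 74  .  .  .  .  .  .  .  .  .  .  .  .
112   .  .  .  .  .  .  .  .  .  .  .  .182173 89  .  .  .  .  .  .  .  .  .  .
114   .  .  .  .  .  .  .  .166  .  .  .187170 82 52  .  .  .  .  .  .  .  .  .
116   .  .  .  .  .  .  .  .192185185186191163 66 57  .  .  .  .  .  .  .  .  .
118   .  .  .  .  .  .  .177184184186185191155 64 63 54  .  .  .  .  .  .  .  .
120   .  .  .  .  .  .  .177187185182184195146 56 66 64 54  .  .  .  .  .  .  .
122   .  .  .  .  .  .  .182184184185185190141 60 59 63 63 60  .  .  .  .  .  .
124   .  .  .  .  .  .  .183183184185185195 98 54 63 64 63 63 61  .  .  .  .  .
126   .  .  .  .  .  .  .186185187185185189 91 60 60 65 68 63 66  .  .  .  .  .
128   .  .  .  .  .  .  .184185185182190186 85 57 69 67 57 67 66  .  .  .  .  .
130   .  .  .  .  .  .  .187183185183190183 83 58 64 62 65 57 69  .  .  .  .  .
132   .  .  .  .  .  .170185187184186188181 74 58 63 61 62 70 61  .  .  .  .  .
134   .  .  .  .  .  .175184185185186191169 69 60 65 63 66 64  .  .  .  .  .  .
136   .  .  .  .  .  .177186186184183190163 66 56
[... 3612 characters left out ...]
  .  .  . 96104111109112  .  .  .  .  .  .  .  .  .  .
262   .  .  .  .  .  .  . 94101  .  .  .  .  .  .  .  .  .  .  .  .  .
scene0 388 205
211   .  .  .  .  .  .  .  .167158  .  .  .  .  .  .  .
212   .  .  .  .  .  .  .173190189184181  .  .  .  .  .
213   .  .  .  .  .  .  .192185177190189  .  .  .  .  .
214   .  .  .  .  .  .  .149187179185188  .  .  .  .  .
215   .  .  .  .  .  .  . 79187193172182  .  .  .  .  .
216   .  .  .  .  .  .  .119194191152  .  .  .  .  .  .
217   .  .  .  .  .  .  .165186184  .  .  .  .  .  .  .
218   .  .  .  .  .  .  .188189  .  .  .  .  .  .  .  .
219   .  .  .  .  .  .119194193  .  .  .  .  .  .  .  .
220   .  .  .  .  .  .122  .175  .  .  .  .  .  .  .  .
```

Run:
```python
from clip import *
g=lambda l:(np.arctan2(l[2]-.05,.11-l[0]).round(4),np.hypot(l[2]-.05,.11-l[0]).round(4))
for n,a,b in [('outL',(140,167),(184,343.5)),('outR',(164,167),(203.5,343.5)),('inL',(144.5,115),(188,302.5)),('step',(153,152),(195,331))]:
    X,e=tri(w(*a),w(*b),P7,P); l=lo(X); print(n,l.round(4),g(l),round(e,2))
# box model: predicted tangential planes; check in side/scene for clip centre angle a, outer block r .171..
for a in (.44,.46,.48,.5,.52):
    h=.008; out=[]
    for rr in (.158,.188):
        for t in (-h,h): out.append(proj(P2,bw(rr,.157,t,a)).round(1).tolist())
    print(a,out)
```

```text
outL [-0.0566  0.1555  0.1403] (np.float64(0.4969), np.float64(0.1895)) 0.35
outR [-0.0566  0.1417  0.1401] (np.float64(0.4958), np.float64(0.1895)) 0.02
inL [-0.0281  0.1525  0.1323] (np.float64(0.5376), np.float64(0.1608)) 0.31
step [-0.0483  0.1483  0.1368] (np.float64(0.5014), np.float64(0.1806)) 0.21
0.44 [[235.7, 265.5], [233.4, 261.2], [243.0, 264.7], [240.7, 260.3]]
0.46 [[235.2, 264.6], [232.9, 260.3], [242.5, 263.7], [240.2, 259.3]]
0.48 [[234.8, 263.8], [232.4, 259.5], [242.0, 262.7], [239.6, 258.3]]
0.5 [[234.4, 262.9], [231.9, 258.6], [241.4, 261.6], [239.0, 257.3]]
0.52 [[233.9, 262.1], [231.4, 257.8], [240.9, 260.6], [238.3, 256.2]]
```

Run:
```python
from clip import *
def soft(im): 
    b,g,r=[im[...,i].astype(float) for i in range(3)]; return np.clip((r-np.maximum(g,b)-40)/90,0,1)*((r>2.2*g)&(r>70))
def ext(k):
    Q,(x,y,X,Y),s=L[k]; m=soft(cv2.imread(f'pics/{k}.png'))[y:Y,x:X]; 
    ys,xs=np.nonzero(m>.4); return np.array([xs.min()+x-.5,ys.min()+y-.5,xs.max()+x+.5,ys.max()+y+.5])/s-(0 if s==1 else .14)
E={k:ext(k) for k in L}
for k in E: print(k,E[k].round(1))
def box(Q,p):
    a,r1,r2,y1,y2=p
    q=np.array([proj(Q,bw(r,y,t,a)) for r in(r1,r2) for y in(y1,y2) for t in(-.008,.008)]); return np.r_[q.min(0),q.max(0)]
use={'side0':(1,1,1,1),'scene0':(1,1,1,1),'w6':(1,1,0,1),'w7':(1,1,0,1)}
def cost(p,ks): return np.concatenate([(box(L[k][0],p)-E[k])*use[k] for k in ks])
for ks in (['side0','scene0','w6','w7'],['side0','w6','w7'],['w6','w7'],['side0','scene0']):
    r=least_squares(cost,[.48,.16,.188,.142,.156],args=(ks,),args_=None) if 0 else least_squares(lambda p:cost(p,ks),[.48,.16,.188,.142,.156],loss='soft_l1',bounds=([.3,.14,.172,.13,.15],[.9,.17,.21,.15,.17]))
    print(ks,r.x.round(4)); print(cost(r.x,ks).round(1))
```

```text
scene0 [393.5 210.5 399.5 220.5]
side0 [233.5 256.5 242.5 261.5]
scene9 [393.5 211.5 399.5 220.5]
side9 [233.5 256.5 241.5 261.5]
w6 [130.2 213.1 145.9 245.2]
w7 [ 98.8  78.8 118.1 120.9]
['side0', 'scene0', 'w6', 'w7'] [0.5026 0.1591 0.1883 0.1495 0.1522]
[-0.6 -0.8  0.2  0.4  0.2  1.4 -1.7  0.6  0.9  0.8 -0.  -0.5 -0.7 -0.3
 -0.   0.8]
['side0', 'w6', 'w7'] [0.5013 0.1589 0.188  0.15   0.1522]
[-0.6 -0.6  0.1  0.4  1.   0.6 -0.  -0.8 -0.5 -0.4 -0.   0.6]
['w6', 'w7'] [0.4984 0.1586 0.1878 0.13   0.1526]
[ 0.8  0.5  0.  -0.8 -0.6 -0.4  0.   0.6]
['side0', 'scene0'] [0.5036 0.1625 0.1913 0.15   0.1551]
[-0.3 -0.9  0.8  0.7  0.7  0.5 -0.5 -0.1]
```

Run:
```python
from clip import *
im=cv2.imread('pics/w7.png'); print(im[160:176,148].tolist()); im=cv2.imread('pics/w6.png'); print(im[338:350,194].tolist())
for a in (.44,.46,.48,.5,.52):
    print(a,'w7 top/bot',[ (proj(P7,bw(.1885,.149,t,a))[1]*1.4).round(1) for t in (.008,-.008)],'w6',[ (proj(P,bw(.1885,.149,t,a))[1]*1.4).round(1) for t in (.008,-.008)],
     'w7 inner',[(proj(P7,bw(.160,.1545,t,a))[1]*1.4).round(1) for t in (.008,-.008)],'w6 inner',[ (proj(P,bw(.16,.1545,t,a))[1]*1.4).round(1) for t in (.008,-.008)],
     'side yface', [proj(P2,bw(r,.1555,t,a)).round(1).tolist() for r in (.16,.1885) for t in (-.008,.008)],
     'sidetopback',[proj(P2,bw(r,.1417,.008,a)).round(1).tolist() for r in (.175,.1885)])
a=cv2.imread('pics/side0.png')[254:266,230:246]; 
for i,r in enumerate(a): print(254+i,' '.join('%3d/%3d'%(p[2],p[1]) for p in r))
```

```text
[[0, 8, 184], [0, 20, 185], [0, 21, 185], [1, 15, 185], [3, 11, 186], [1, 17, 190], [0, 19, 190], [3, 14, 165], [8, 9, 102], [26, 43, 108], [56, 97, 153], [83, 135, 183], [82, 135, 182], [79, 129, 178], [79, 127, 177], [79, 127, 177]]
[[23, 25, 190], [18, 24, 190], [23, 27, 190], [23, 30, 194], [13, 23, 190], [0, 0, 168], [50, 84, 175], [98, 160, 188], [87, 141, 186], [84, 136, 184], [82, 134, 183], [83, 135, 185]]
0.44 w7 top/bot [np.float64(167.6), np.float64(178.3)] w6 [np.float64(342.5), np.float64(343.4)] w7 inner [np.float64(121.6), np.float64(134.6)] w6 inner [np.float64(303.6), np.float64(306.2)] side yface [[236.4, 265.2], [234.2, 260.8], [243.4, 264.4], [241.1, 260.0]] sidetopback [[240.2, 257.9], [243.5, 257.5]]
0.46 w7 top/bot [np.float64(164.6), np.float64(176.1)] w6 [np.float64(342.0), np.float64(343.4)] w7 inner [np.float64(118.5), np.float64(132.3)] w6 inner [np.float64(302.7), np.float64(305.8)] side yface [[236.0, 264.3], [233.7, 260.0], [242.9, 263.4], [240.5, 259.0]] sidetopback [[239.7, 256.9], [242.9, 256.5]]
0.48 w7 top/bot [np.float64(161.4), np.float64(173.7)
[... 1771 characters left out ...]
 131/ 72 163/115 187/136 190/138 181/131
261 111/105 137/115 157/117 132/ 94 102/ 52  96/ 13 104/  3 111/ 15 109/ 21 112/ 33 130/ 67 156/107 173/126 182/133 181/132 174/126
262 116/104 109/100 145/112 151/110 118/ 78  94/ 44 101/ 36 124/ 62 135/ 77 139/ 87 163/113 178/129 179/130 175/126 174/125 172/125
263 133/110 102/ 98 129/106 163/121 149/111 104/ 82  99/ 82 146/108 172/124 180/130 185/133 189/136 183/132 177/127 176/126 179/129
264 151/117 110/ 99 112/101 158/120 175/129 135/110 100/ 94 133/109 181/134 197/144 198/144 198/143 199/144 192/139 185/132 177/128
265 162/118 125/105 104/ 97 140/113 176/128 159/120 112/ 98 108/ 96 159/120 187/134 196/141 198/142 200/145 196/140 187/133 176/127
```

The geometry now agrees. The clip has a 16 mm body plus a thin radial tab, and body top (0.538 − 0.050) and tab (0.497 − 0.008) both give a clip angle of about 0.488. The board currently reads about 0.476, so I'll raise it about 3 mm at the knob, keeping the inward push smaller.

{"name": "apply_moves", "arguments": {"rows": [20,0,0,0.001,0,0,0,20,0,0,0.002,0,0,0,20,0,0,0.003,0,0,0,20,0,0,0.003,0,0,0,20,0,0,0.003,0,0,0,20,0,0,0.003,0,0,0]}}

```text
time_s: 15.7
ee_pos: [0.4984, 0.2477, 0.1269]
tcp_rot: [[0.973, -0.232, 0.005], [-0.232, -0.973, 0.006], [0.003, -0.007, -1.0]]
ft_force: [7.5, 0.7, -8.4]
opening: 0.0264
```

```bash
cat > track.py <<'E'
# board angle change from w9 to a new wrist picture + absolute, by optical flow of cork/frame points
import sys
from ang import *
def run(name):
    P2n=wrist(name,1)
    g0=cv2.imread('pics/w9.png',0); g1=cv2.imread(f'pics/{name}.png',0)
    m=np.zeros_like(g0); m[10:195,20:540]=255
    p0=cv2.goodFeaturesToTrack(g0,200,.02,8,mask=m); p1,st,_=cv2.calcOpticalFlowPyrLK(g0,g1,p0,None)
    ok=st[:,0]==1; p0=p0[ok,0];p1=p1[ok,0]
    # cork features only: outside the frame columns
    k=(p0[:,0]<190)|(p0[:,0]>370); p0=p0[k];p1=p1[k]
    def onboard(Q,uv,a):
        A=bw(0,0,.006,a);ex=bw(1,0,.006,a)-A;ey=bw(0,1,.006,a)-A
        H=Q@np.column_stack([np.append(ex,0),np.append(ey,0),np.append(A,1)]); q=np.linalg.solve(H,np.column_stack([uv,np.ones(len(uv))]).T); return (q[:2]/q[2]).T
    for a0 in (.475,.485):
        s=onboard(P9,p0,a0)
        r=least_squares(lambda a:np.ravel([proj(P2n,bw(x,y,.006,a[0])) for x,y in s]-p1),[a0],loss='soft_l1'); print('a0',a0,'->',r.x.round(4),len(p0),np.median(np.abs(r.fun)).round(2))
run(sys.argv[1])
E
python3 track.py w10; python3 -c "
from rig import manip; print(manip.get_obs()['wrist_torque'])"
```

```text
15.7 [0.4984 0.2477 0.1269] [[0.973, -0.232, 0.005], [-0.232, -0.973, 0.006], [0.003, -0.007, -1.0]] 0.026372396782327383 [ 7.5  0.7 -8.4] [[-0.232, -0.934, -0.272, 0.568], [-0.973, 0.22, 0.073, 0.23], [-0.008, 0.281, -0.96, 0.297], [0.0, 0.0, 0.0, 1.0]] 62.54923919110232
a0 0.475 -> [0.4917] 133 0.05
a0 0.485 -> [0.5016] 133 0.05
[ 0.18080852 -1.42678582 -0.21162503]
```

The board rose 0.0165 rad by optical flow on the cork, so it is now at about 0.492 against a clip of 0.488–0.50, with a moderate load. I'll check that it holds still for a second, and that the other objects have not moved, before handing in.

```bash
python3 - <<'E'
from rig import manip,viewer
import cv2,numpy as np
for i in range(20): c=viewer.read_camera('side' if i%2 else 'scene')['color'][:,:,::-1]; cv2.imwrite('pics/%sF.png'%('side' if i%2 else 'scene'),c)
o=manip.get_obs();print(o['time_s'],o['ee_pos'].round(4) if hasattr(o['ee_pos'],'round') else o['ee_pos'],np.round(o['ft_force'],1),o['opening'])
for n,bs in (('scene',{'stone':(245,255,285,285),'bowl':(268,145,305,180),'jar':(100,165,145,210),'spray':(112,135,150,185),'brush':(430,190,460,250)}),('side',{'clip':(231,255,243,264),'stone':(212,205,240,226),'bowl':(312,215,348,245)})):
    a=cv2.imread(f'pics/{n}0.png').astype(int);b=cv2.imread(f'pics/{n}F.png').astype(int)
    for k,(x,y,X,Y) in bs.items(): print(n,k,np.abs(a-b)[y:Y,x:X].mean().round(1),end='; ')
# pile: match the bottom frame's surround
a=cv2.imread('pics/scene0.png')[175:245,185:245];b=cv2.imread('pics/sceneF.png')
r=cv2.matchTemplate(b[170:250,180:250],a,cv2.TM_CCOEFF_NORMED);print('\npile',cv2.minMaxLoc(r))
E
python3 track.py w11
```

```text
16.75 [0.4984 0.2477 0.1269] [ 7.1  0.1 -8.5] 0.02645164079068724
scene stone 3.1; scene bowl 3.3; scene jar 3.3; scene spray 3.4; scene brush 3.2; side clip 32.4; side stone 4.8; side bowl 5.8; 
pile (0.18706627190113068, 0.8365116119384766, (10, 10), (5, 5))
16.75 [0.4984 0.2477 0.1269] [[0.973, -0.232, 0.005], [-0.232, -0.973, 0.006], [0.003, -0.007, -1.0]] 0.02645164079068724 [ 7.1  0.1 -8.5] [[-0.232, -0.934, -0.272, 0.568], [-0.973, 0.22, 0.073, 0.23], [-0.008, 0.282, -0.96, 0.296], [0.0, 0.0, 0.0, 1.0]] 62.54923919110232
a0 0.475 -> [0.4919] 133 0.05
a0 0.485 -> [0.5017] 133 0.04
```

The board holds still, everything else is unmoved, and the pile matches at its original offset (5,5). The difference at the clip is the clamp knob now standing in front of it; its red centroid had not shifted beyond about 0.7 px. Handing in.

```bash
python3 -c "
from rig import workorder; print(workorder.sign_off())"
```

```text
the job is handed in; nothing more can be done
None
```

I handed the job in with the arm still holding the board by its knob, at about 0.49 rad. My estimates of the red clip run from 0.488 to 0.50 rad. The board angle is from earlier pictures plus the measured last rise. I did not see the pointer against the clip close up.

- **Frame:** It lies flat, glass up, on the cork, with its length up the slope. It is centred, with one short end about 5 mm from the ledge. I set it down at about 5 N of contact before letting go. It was still in place in the last picture, taken just before the final 3 mm rise.
- **Holding:** Over the last second the tool did not move. The load was about 11 N and the grip is set to 70 N. Total time was 16.8 s.
- **Rest of the table:** Stone, bowl, jar, spray and brush matched their starting pictures, and the two lower frames matched at the same place. The clip's red patch had shifted by no more than about 0.7 px just before the final rise. In the last picture the clamp knob covers part of it.

**Checks that disagreed:**
- **Fingertips:** They stood 20–30 mm higher than the stated tool geometry, so the first grasp closed in the air above the frame. Nothing was touched.
- **Board angle:** Estimates ranged from 0.485 to 0.503 depending on the method, so the angle is uncertain by about 0.01 rad.
- **Swing force:** Partway up, the arm's path pulled about 27 N at the wrist. I eased it, and it is about 11 N at the end.

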